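Digitise a bag-flap template with the tablet pen

ROBOT

A 6-joint arm with a two-finger parallel gripper is mounted at the origin on the work surface. World frame = base frame: x ahead of the robot, y to its left, z up, the work surface at z = 0. Lengths are in m, angles in rad, forces in N, time in s.
With the tool pointing down it reaches from about 0.375 to 0.9 m from the base axis. Payload 3.1 kg.
Tool frame: the origin (TCP) lies at the very end of the fingers, on their centre line; the grasp point (between the pads) lies 19 mm behind it; z points along the fingers, y is the direction in which the jaws open and shut (so a half turn about z gives the same grasp; the last joint's range is limited). The gripper opens to 85 mm and grips with 20 to 120 N. Pads are 22 mm wide; open, the fingers measure 114 mm over their backs; the gripper's body (76 mm by 85 mm) begins 54 mm behind the grasp point. The pads swing forward as they close: fully open they stand 13 mm farther back than shut.
Start: joints at [0.98, 0.527, 1.433, -0, 1.181, -0.178], TCP at [0.251, 0.572, 0.231] pointing down, gripper open.
Joint ranges: [-3.08, 3.08], [-0.75, 2.2], [0.22, 2.44], [-1.43, 4.57], [0, 2.65], [-2.85, 2.85]. Speed limits (rad/s): [2.79, 2.79, 3.14, 3.14, 3.14, 3.14].

INTERFACE

Orientations are given as a unit quaternion [x, y, z, w].
In Python, from station import manip gives the robot as it stands. The module is installed in compiled form; this text tells all that it offers.
- The arm moves only by the tool send_rows, never from a script. Its argument "commands" is a list of rows, each an object with "delta_pos": the shift along the world's x, y, z in cm, a list of three; "yaw": the turn about the world's z in rad. A call has 1 to 10 rows; each row shifts and turns the pose as measured when the row begins; what a row does not reach is not made up. A row lasts 1/8 s, in which the tool goes at most 62.5 mm and 10.7 degrees, less where a joint would pass 70% of its speed; a pose out of reach is approached as far as the arm can. A call is refused whole if a number of a shift passes 6.25 or a number of a turn 0.188, either way. A call with a gripper value outside its range is refused whole. "grip" is the closure, from -1 (fully open) to 1 (shut), set as the call begins (left out, the last holds). The fingers move at their own pace and stop on an object; "force" is the grip in N (left out, the last holds). Time passes only in rows, so rows that do not move let the fingers close. It gives the time, the measured TCP pose, the force and the opening at its end, in the units of the state.
- manip.sense(): the state, without advancing time (a new reading comes with each control period).
- manip.snapshot(name): name is "scene" or "top" or "wrist"; returns the picture (400x640x3 uint8, blue, green, red); there is no depth.
- manip.get_calibration(name): a dict with "fx", "fy", "cx", "cy" (pixels), "world_to_cam" (4x4, takes a point from world to camera coordinates); the wrist camera has in their place "mount" (4x4, takes a point from camera to tool coordinates, whose origin is the TCP and whose axes are the flange's). Camera axes: x right, y down, z forward; pixel columns grow to the right and rows downward; lengths in m; the calibration is good to about 2 mm. A picture is of the moment at which its call begins: read the wrist's pose just before it. get_calibration takes no time and is no camera call.
- manip.sign_off(): hands the job in, once; it reports no verdict.
The state is a dict: "t": time; "q": joint angles; "qd": joint speeds; "tau": joint torques, N m; "tcp_pos": TCP position; "tool_rot": TCP orientation; "force": force on the tool from outside, world axes, zero at the start; "ft_torque": the same for the moment, N m; "finger_gap": opening from 0.0 (shut) to 1.0 (fully open).
Only numpy, scipy, OpenCV 4.12 (cv2) and the standard library are available. Lean on these libraries where they do the work, as an engineer would, in place of code of your own. Each camera call takes 0.05 s, during which the arm holds its last target. There are 200 camera calls.

TASK

Digitise the plywood flap template that is taped to the tablet: take the pen from its wooden stand and, with the pen upright, touch its nib on the middle of the red dot, then the green, then the blue, resting about half a second on each, pressing only lightly and lifting clear in between so that the pen touches nothing else on the tablet or template. Then put the pen back in its stand and press the foot switch's treadle down to its stop for about half a second to save the piece, and let it come up again. Do not push aside the weight on the template or the other things on the bench.

Things in the scene. Friction and masses are not known exactly. Their poses are not given: they have to be found in the camera images.
- stylus: Cordless pen, light grey with a black sleeve and cap, round straight barrel 16 mm in diameter, 152 mm long, about 55 g, tapering over its last 16 mm to a white nib 4.4 mm thick; at the start it stands upright, nib down, in the wooden stand, its upper 95 mm showing. Origin at the end of the unpressed nib; z runs along the pen towards its blunt end.
- stylus_tip (a point): The very end of the pen's white nib. The nib is sprung: it yields up to 5 mm into the pen, needing about 0.8 N to start and 2 N at full travel; beyond that it is solid.
- pen_stand: Fixed dark walnut block, 76 x 76 x 66 mm high, with one upright round 18 mm bore in the middle of its top, chamfered 4 mm. Origin at the centre of the underside, z up. The parked pen's nib end is on the bore's axis, 9 mm above this origin. It may stand left or right of the tablet.
- template: Fixed bag-flap template of pale plywood, 150 x 220 x 4 mm, two corners rounded, pricked with tiny dark stitch holes along its edges, taped flat on the tablet. Origin at the centre of its underside; x along its 150 mm side towards the straight taped edge, y along its 220 mm side, z up.
- tablet: Fixed black digitising tablet, 220 x 340 x 10 mm, under the template. Origin at the centre of its underside, z up.
- dot_red: Flat round red sticker, 18 mm in diameter, on the top face of the template. Origin at its centre on that face, 14 mm above the bench.
- dot_green: Flat round green sticker, 18 mm in diameter, on the top face of the template. Origin at its centre on that face. Which colour is where changes.
- dot_blue: Flat round blue sticker, 18 mm in diameter, on the top face of the template. Origin at its centre on that face.
- treadle (a joint): Hinge of the foot switch's treadle in rad: 0 up (at rest, sloping up at 0.2 rad away from its hinge), 0.2 pressed to the stop (level). A spring returns it; pressing at the pad point takes about 5 N to start and 10 N at the stop.
- treadle_pad (a point): Point to press: top of the black ribbed treadle, midway across its 84 mm width, 115 mm from the hinge line and 33 mm from the free end; 57 mm above the bench at rest, 34 mm at the stop. The foot switch has a yellow base 180 x 110 mm, fixed to the bench left or right of the tablet.
- treadle_hinge (a point): On the treadle's hinge axis (30 mm above the bench), midway across; the line from here to the pad point runs along the treadle.
- weight: Loose steel pattern weight with a leather top, 44 mm in diameter, 24 mm high, 270 g, standing on the template. Origin at the centre of its underside.
- spool: Loose wooden spool of rust-brown thread, 56 mm in diameter, 78 mm high, upright on the bench. Origin at the centre of its underside.
- pliers: Loose pliers with blue handles, 190 mm long, lying on the bench.
- mallet: Loose pale mallet, head 48 mm in diameter and 86 mm long, 230 mm long overall, lying on the bench.
- tumbler: Loose blue steel tumbler with a black lid, 72 mm in diameter, 124 mm high, standing on the bench.
Mind the look-alikes: they are no part of the job. Of the things that look like the part that bears treadle, take the one that is farthest from the robot's base at the start.

How it is judged:
By the outcome, as a careful person would: the job done as asked, in the order asked, and still so for the second after the job is handed in, with the robot touching nothing.
It also fails if it takes over 72 s, if anything falls off the work surface, if the arm or the gripper's body presses on something with over 40 N, if the wrist force passes 120 N, or if a joint passes its speed limit or range.

## Working session

There is one attempt and no reset: what is moved stays moved. The work goes in short steps, Python scripts to look and compute and a tool call to move; the robot and the scene stay as the last step left them, time stands still between calls to the robot, and variables do not carry over. Pictures are saved under pics/ and viewed, about 8 in all and at most 12, crops included, and the job is handed in when it is done.

Besides the shell and the picture viewer there is one more tool, called as name(argument=value, ...), one argument or row to a line, values as JSON. send_rows: Moves the arm, as the interface text tells. Its arguments: {"type":"object","properties":{"commands":{"type":"array","items":{"type":"object","properties":{"delta_pos":{"type":"array","items":{"type":"number"}},"yaw":{"type":"number"}}}},"grip":{"type":"number"},"force":{"type":"number"}},"required":["commands"]}

```bash
mkdir -p pics
cat > h.py <<'E'
import numpy as np, cv2
from scipy.spatial.transform import Rotation as R
from station import manip
def snap(name,fn):
    s=manip.sense(); im=np.array(manip.snapshot(name)); c=manip.get_calibration(name)
    if name=='wrist':
        T=np.eye(4);T[:3,:3]=R.from_quat(s['tool_rot']).as_matrix();T[:3,3]=s['tcp_pos']
        c2w=T@np.array(c['mount'])
    else: c2w=np.linalg.inv(np.array(c['world_to_cam']))
    K=np.array([c['fx'],c['fy'],c['cx'],c['cy']])
    cv2.imwrite('pics/%s.png'%fn,im); np.savez('pics/%s.npz'%fn,K=K,T=c2w)
    return im
def ray(fn,u,v):
    d=np.load('pics/%s.npz'%fn);fx,fy,cx,cy=d['K'];T=d['T']
    return T[:3,3],T[:3,:3]@np.array([(u-cx)/fx,(v-cy)/fy,1])
def onz(fn,u,v,z):
    o,r=ray(fn,u,v); return o+r*(z-o[2])/r[2]
def proj(fn,p):
    d=np.load('pics/%s.npz'%fn);fx,fy,cx,cy=d['K'];q=np.linalg.inv(d['T'])@np.append(p,1)
    return fx*q[0]/q[2]+cx,fy*q[1]/q[2]+cy
E
python3 - <<'E'
from h import *
a=snap('scene','s0');b=snap('top','t0')
cv2.imwrite('pics/st.png',cv2.resize(np.vstack([a,b]),(480,600)))
for n in('s0','t0'):print(n,np.load('pics/%s.npz'%n)['T'].round(3).tolist(),np.load('pics/%s.npz'%n)['K'])
print(manip.sense())
E
```

```text
s0 [[0.173, 0.605, -0.777, 1.326], [0.985, -0.122, 0.123, -0.123], [-0.02, -0.786, -0.617, 0.745], [0.0, 0.0, 0.0, 1.0]] [382.49838603 382.49838603 317.59509996 200.46320858]
t0 [[-0.026, -0.996, 0.09, 0.367], [-1.0, 0.026, -0.003, 0.017], [0.0, -0.09, -0.996, 1.672], [0.0, 0.0, 0.0, 1.0]] [505.94165692 505.94165692 315.83212942 204.24687433]
{'t': 0.1, 'q': array([ 9.79480122e-01,  5.28372534e-01,  1.43379713e+00,  4.77125343e-05,
        1.18138156e+00, -1.78496947e-01]), 'qd': array([ 4.02340087e-06, -9.38718775e-04, -2.67966614e-03,  8.51752860e-04,
        1.48471358e-04,  1.65998518e-03]), 'tau': array([-1.51469510e-05, -4.43301201e+01, -1.78587198e+01, -2.61099722e-04,
        3.98473669e-03,  9.04028468e-06]), 'tcp_pos': array([0.25033823, 0.5719677 , 0.23042457]), 'tool_rot': array([ 2.04955857e-01,  9.78770728e-01, -8.99347917e-04, -3.88140644e-04]), 'force': array([-0.49938041,  0.23750018, -0.70149715]), 'ft_torque': array([-0.01895737,  0.04296549,  0.01440072]), 'finger_gap': 1.0022429983321253}
```

View pics/t0.png

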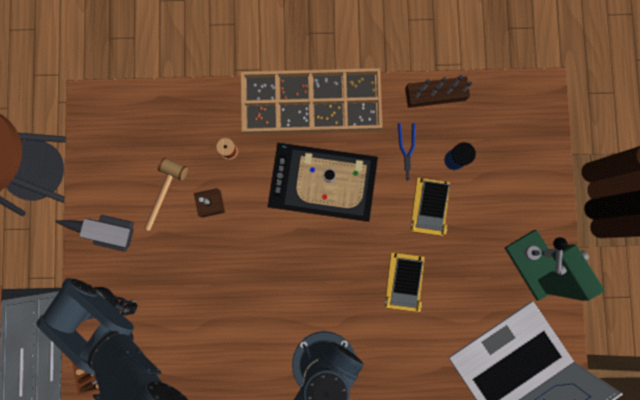

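View pics/s0.png

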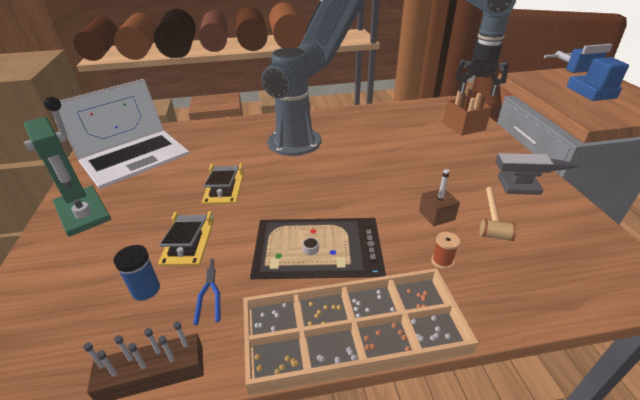

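The top view shows:
- Pen stand at about (209,202).
- Tablet at about (323,182), with red (324,197), green (355,173), blue (312,170) and the weight (329,175).
- Two foot switches, at (430,206) and (405,282). The robot's base is near (325,365), so (430,206) is the farther one and the one meant.

Next I'll confirm with an enlarged crop and measure.

```bash
cat > m.py <<'E'
from h import *
def blobs(fn,lo,hi,amin=5):
    im=cv2.imread('pics/%s.png'%fn);h=cv2.cvtColor(im,cv2.COLOR_BGR2HSV)
    m=cv2.inRange(h,np.array(lo),np.array(hi))
    n,l,s,c=cv2.connectedComponentsWithStats(m)
    return [(s[i].tolist(),c[i].round(1).tolist()) for i in range(1,n) if s[i,4]>=amin]
E
python3 - <<'E'
from m import *
for fn,box in(('t0',(260,140,390,225)),('s0',(250,210,390,280))):
  for nm,lo,hi in(('red',(0,170,120),(6,255,255)),('green',(45,100,40),(85,255,255)),('blue',(105,150,80),(130,255,255))):
    for s,c in blobs(fn,lo,hi):
      if box[0]<c[0]<box[2] and box[1]<c[1]<box[3]: print(fn,nm,s,c,onz(fn,*c,.014).round(4))
for fn in('t0','s0'):
  for s,c in blobs(fn,(20,150,120),(32,255,255),60): print(fn,'yel',s,c,onz(fn,*c,.02).round(3))
t=cv2.imread('pics/t0.png')
a=cv2.resize(t[170:240,380:480],(400,280),interpolation=cv2.INTER_CUBIC)
b=cv2.resize(t[170:240,180:280],(400,280),interpolation=cv2.INTER_CUBIC)
s=cv2.imread('pics/s0.png')
c=cv2.resize(s[205:275,140:240],(400,280),interpolation=cv2.INTER_CUBIC)
d=cv2.resize(s[160:230,400:500],(400,280),interpolation=cv2.INTER_CUBIC)
cv2.imwrite('pics/c1.png',np.vstack([np.hstack([a,b]),np.hstack([c,d])]))
E
```

```text
t0 red [322, 194, 5, 5, 15] [323.9, 196.3] [ 0.5416 -0.0144  0.014 ]
t0 green [353, 171, 5, 4, 17] [354.9, 172.6] [ 0.6178 -0.1191  0.014 ]
t0 blue [310, 168, 4, 4, 13] [311.8, 169.5] [0.6319 0.0232 0.014 ]
s0 red [311, 230, 5, 3, 12] [312.8, 230.9] [ 0.5402 -0.0144  0.014 ]
s0 green [276, 254, 6, 4, 18] [278.3, 255.4] [ 0.6159 -0.1187  0.014 ]
s0 blue [331, 251, 4, 3, 12] [332.5, 252.0] [0.6311 0.0232 0.014 ]
t0 yel [412, 178, 35, 57, 414] [421.9, 212.0] [ 0.481 -0.334  0.02 ]
t0 yel [386, 253, 35, 59, 480] [398.2, 281.3] [ 0.258 -0.247  0.02 ]
s0 yel [202, 164, 41, 40, 379] [225.9, 191.3] [ 0.309 -0.257  0.02 ]
s0 yel [159, 212, 54, 53, 647] [189.9, 248.4] [ 0.551 -0.349  0.02 ]
```

View pics/c1.png

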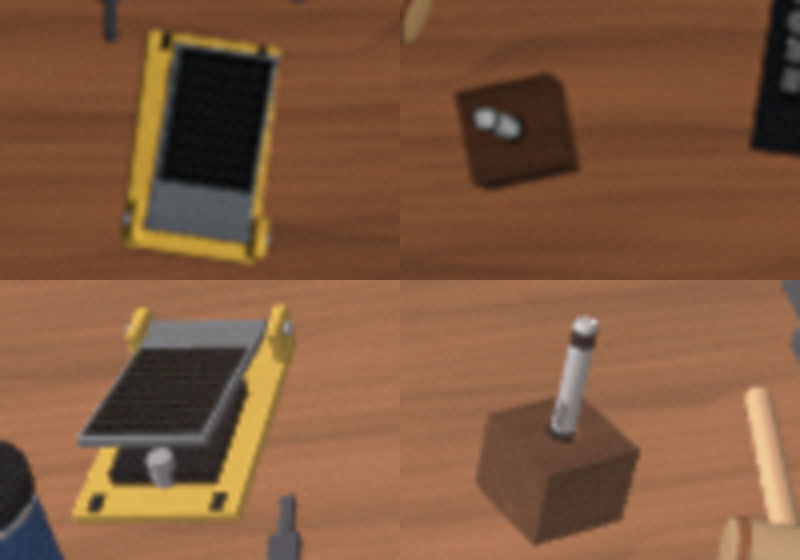

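Crop: the far foot switch has its hinge brackets at the bottom, towards the robot, and its free end towards +x. The pen stands in the stand; its top is at top-view pixel (201,199.5) and scene-view pixel (446,170.5).

Run:
```python
from m import *
def tri(p,q):
    o1,r1=ray('t0',*p);o2,r2=ray('s0',*q)
    A=np.stack([r1,-r2],1);x=np.linalg.lstsq(A,o2-o1,rcond=None)[0]
    a=o1+x[0]*r1;b=o2+x[1]*r2;return ((a+b)/2).round(4),np.linalg.norm(a-b).round(4)
print('pen top',onz('t0',201.25,199.5,.161),onz('s0',446.25,170.5,.161),tri((201.25,199.5),(446.25,170.5)))
print('pen base',onz('t0',208.5,202.3,.066),onz('s0',441,198.5,.066))
f=onz('t0',436.9,183.1,.063);h=onz('t0',428.7,227,.03);print(f,h,np.linalg.norm((f-h)[:2]), 'pad',h+(f-h)*115/148)
# scene view: free end corners (80,440),(208,440); hinge ends (133,330),(285,325)
k=lambda u,v:(140+u/4,205+(v-280)/4)
f=(onz('s0',*k(80,438),.063)+onz('s0',*k(208,440),.063))/2;h=(onz('s0',*k(133,330),.03)+onz('s0',*k(287,327),.03))/2
print(f,h,np.linalg.norm((f-h)[:2]),'pad',h+(f-h)*115/148)
print(np.array(manip.get_calibration('wrist')['mount']).round(3).tolist(),manip.get_calibration('wrist')['fx'])
```

```text
pen top [0.52607844 0.35661397 0.161     ] [0.53096914 0.35833994 0.161     ] (array([0.527 , 0.3588, 0.1582]), np.float64(0.0033))
pen base [0.52650602 0.35490615 0.066     ] [0.53296617 0.36035132 0.066     ]
[ 0.56956657 -0.37669199  0.063     ] [ 0.43094857 -0.35134562  0.03      ] 0.14091624452217733 pad [ 0.5386585  -0.37104044  0.05564189]
[ 0.57627549 -0.3718484   0.063     ] [ 0.43165373 -0.34948793  0.03      ] 0.14634016335157637 pad [ 0.54402875 -0.36686262  0.05564189]
[[-0.0, -0.955, -0.297, 0.077], [1.0, -0.0, 0.0, -0.002], [-0.0, -0.297, 0.955, -0.144], [0.0, 0.0, 0.0, 1.0]] 276.06145845795317
```

send_rows(
  commands=[
    {"delta_pos":[4,-3.1,0]},
    {"delta_pos":[4,-3.1,0]},
    {"delta_pos":[4,-3.1,0]},
    {"delta_pos":[4,-3.1,0]},
    {"delta_pos":[4,-3.1,0]},
    {"delta_pos":[4,-3.1,0]},
    {"delta_pos":[3.8,-2.9,0]},
    {"delta_pos":[0,0,0]},
    {"delta_pos":[0,0,0]},
  ],
  grip=-1,
  force=40,
)

```text
validation failed for argument at $.co...
```

Run:
```python
from m import *
im=snap('wrist','w1');s=manip.sense();print(s['t'],s['tcp_pos'],s['tool_rot'])
print('tcp',proj('w1',s['tcp_pos']),'pen est',proj('w1',(.528,.357,.161)),proj('w1',(.528,.357,.066)))
```

```text
0.15 [0.25041648 0.57205018 0.23057665] [ 2.04944563e-01  9.78773248e-01 -7.53147229e-04 -2.98096240e-04]
tcp (np.float64(324.3150736234689), np.float64(251.67182456442944)) pen est (np.float64(251.07002203923972), np.float64(480.65589704536114)) (np.float64(266.4236793740221), np.float64(401.00175312830356))
```

View pics/w1.png

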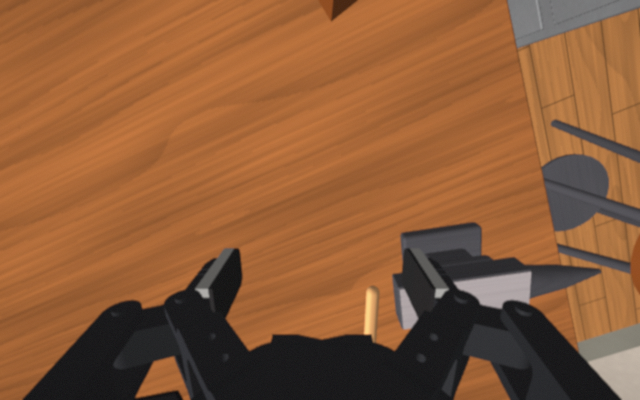

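The move was refused, so the arm hasn't moved; the picture shows only bare bench and the anvil. Rows probably need a yaw entry.

send_rows(
  commands=[
    {"delta_pos":[4,-3.1,0],"yaw":0},
    {"delta_pos":[4,-3.1,0],"yaw":0},
    {"delta_pos":[4,-3.1,0],"yaw":0},
    {"delta_pos":[4,-3.1,0],"yaw":0},
    {"delta_pos":[4,-3.1,0],"yaw":0},
    {"delta_pos":[4,-3.1,0],"yaw":0},
    {"delta_pos":[3.8,-2.9,0],"yaw":0},
    {"delta_pos":[0,0,0],"yaw":0},
    {"delta_pos":[0,0,0],"yaw":0},
  ],
  grip=-1,
  force=40,
)

```text
t: 1.27
tcp_pos: [0.5338, 0.3492, 0.2271]
tool_rot: [0.204, 0.979, -0.002, -0.002]
force: [-0.3, -0.2, -1.1]
finger_gap: 0.999
```

Run:
```python
from m import *
im=snap('wrist','w2');s=manip.sense();print(s['t'],s['tcp_pos'],s['tool_rot'])
print('tcp',proj('w2',s['tcp_pos']),'pen est',proj('w2',(.528,.357,.161)),proj('w2',(.528,.357,.066)))
```

```text
1.325 [0.53395498 0.34925172 0.22718712] [ 0.20330797  0.97911082 -0.00209238 -0.00186693]
tcp (np.float64(324.3449748544759), np.float64(251.73384490104561)) pen est (np.float64(329.8493157738981), np.float64(202.7003611073854)) (np.float64(327.8114519429845), np.float64(176.81718838512649))
```

View pics/w2.png

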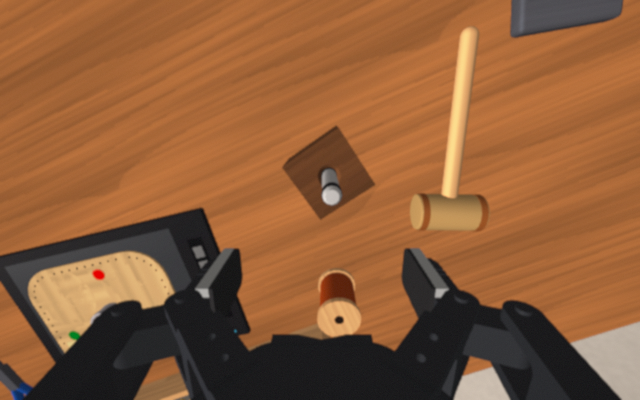

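The wrist view shows the pen top at (331,196) and the bore at about (328,172). The red dot is at (99,274) and the spool at (339,318).

Run:
```python
from m import *
im=cv2.imread('pics/w2.png')
g=cv2.cvtColor(im,cv2.COLOR_BGR2HSV)[150:215,300:360]
m=((g[...,1]<60)&(g[...,2]>90)).astype(np.uint8);n,l,s,c=cv2.connectedComponentsWithStats(m)
for i in range(1,n):
  if s[i,4]>20: print(s[i]+[300,150,0,0,0],c[i]+[300,150])
for p in((331.5,196),(331.5,194)):print(onz('w2',*p,.161))
print('bore',onz('w2',328,174,.066))
for s,c in blobs('w2',(0,170,120),(6,255,255)): print(c,s,onz('w2',*c,.014))
```

```text
[321 170  17  18 194] [328.02061856 177.01546392]
[321 186  21  20 310] [331.15483871 195.16774194]
[0.52336525 0.3603939  0.161     ]
[0.52183969 0.36103837 0.161     ]
bore [0.52510233 0.35846857 0.066     ]
[98.1, 274.3] [93, 270, 11, 10, 88] [ 0.53925503 -0.01801071  0.014     ]
```

send_rows(
  commands=[
    {"delta_pos":[-0.4,0.5,-2],"yaw":0},
    {"delta_pos":[-0.4,0.5,-2],"yaw":0},
    {"delta_pos":[0,0,-1.5],"yaw":0},
    {"delta_pos":[0,0,0],"yaw":0},
    {"delta_pos":[0,0,0],"yaw":0},
  ],
)

```text
t: 1.95
tcp_pos: [0.5218, 0.3636, 0.1718]
tool_rot: [0.2, 0.98, -0.002, -0.002]
force: [0.1, -0.6, 0.3]
finger_gap: 0.998
```

```bash
cat > pen.py <<'E'
from m import *
im=snap('wrist','w3');s=manip.sense();print(s['t'],s['tcp_pos'],s['tool_rot'])
e=(.525,.359)
u,v=proj('w3',(*e,.161));print('est',u,v,'base',proj('w3',(*e,.066)))
r=45;x0,y0=int(u-r),int(v-r)
g=cv2.cvtColor(im,cv2.COLOR_BGR2HSV)[y0:y0+2*r,x0:x0+2*r]
m=((g[...,1]<60)&(g[...,2]>90)).astype(np.uint8);n,l,st,c=cv2.connectedComponentsWithStats(m)
for i in range(1,n):
  if st[i,4]>20: print(st[i]+[x0,y0,0,0,0],c[i]+[x0,y0],onz('w3',*(c[i]+[x0,y0]),.161))
cv2.imwrite('pics/c3.png',cv2.resize(im[100:300,200:440],(720,600)))
E
python3 pen.py
```

```text
2.0 [0.52174364 0.36347215 0.17182363] [ 0.19977283  0.97983924 -0.00169774 -0.00173398]
est 319.2557928575609 250.10363874483167 base (np.float64(320.39538816792543), np.float64(202.9564467813024))
[310 205  22  27 423] [320.42316785 215.97163121] [0.50436706 0.3686022  0.161     ]
[308 233  26  24 469] [320.24520256 244.62473348] [0.52177005 0.36105161 0.161     ]
```

View pics/c3.png

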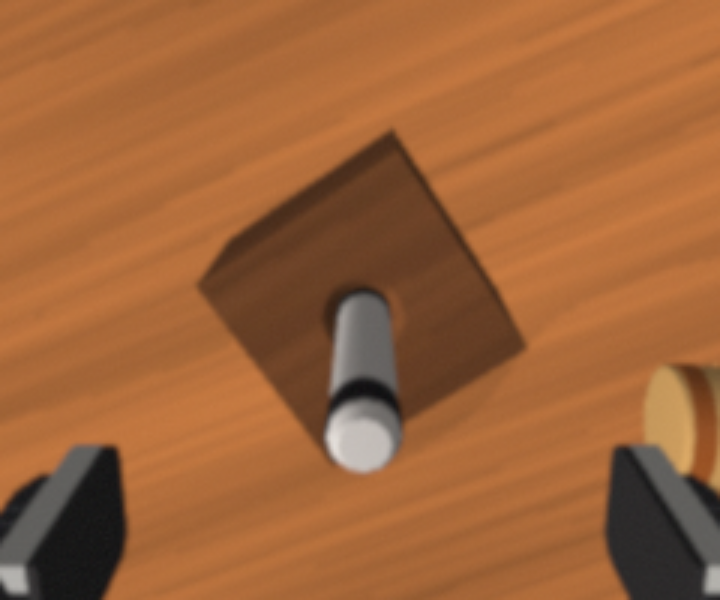

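Crop of the wrist view: the pen top's centre is at full-image pixel (320.7,247.3), nearly midway between the pads (mid-column about 322).

Run:
```python
from m import *
print(onz('w3',320.7,247.3,.161), onz('w3',320.7,200.5,.066), manip.sense()['tcp_pos'])
```

```text
[0.52356952 0.36059065 0.161     ] [0.52285479 0.36023087 0.066     ] [0.52174364 0.36347215 0.17182363]
```

send_rows(
  commands=[
    {"delta_pos":[0.2,-0.25,0],"yaw":0},
    {"delta_pos":[0,0,-2],"yaw":0},
    {"delta_pos":[0,0,-2],"yaw":0},
    {"delta_pos":[0,0,-2],"yaw":0},
    {"delta_pos":[0,0,0],"yaw":0},
    {"delta_pos":[0,0,0],"yaw":0},
  ],
)

```text
t: 2.75
tcp_pos: [0.5287, 0.3608, 0.1156]
tool_rot: [0.201, 0.98, 0.001, 0.003]
force: [0.3, 0.8, -0.5]
finger_gap: 1.001
```

send_rows(
  commands=[
    {"delta_pos":[-0.5,0,-0.7],"yaw":0},
    {"delta_pos":[0,0,0],"yaw":0},
    {"delta_pos":[0,0,0],"yaw":0},
  ],
)

```text
t: 3.12
tcp_pos: [0.5245, 0.3612, 0.1104]
tool_rot: [0.201, 0.98, 0.002, 0.004]
force: [-0.8, -0.8, 1.1]
finger_gap: 1.003
```

send_rows(
  commands=[
    {"delta_pos":[0,0,0],"yaw":0},
    {"delta_pos":[0,0,0],"yaw":0},
    {"delta_pos":[0,0,0],"yaw":0},
    {"delta_pos":[0,0,0],"yaw":0},
    {"delta_pos":[0,0,0],"yaw":0},
    {"delta_pos":[0,0,0],"yaw":0},
    {"delta_pos":[0,0,0],"yaw":0},
    {"delta_pos":[0,0,0],"yaw":0},
  ],
  grip=1,
  force=40,
)

```text
t: 4.12
tcp_pos: [0.5246, 0.3612, 0.1109]
tool_rot: [0.201, 0.98, 0.002, 0.005]
force: [-0.7, -0.6, 1.3]
finger_gap: 0.177
```

Run:
```python
from m import *
s=manip.sense();print(s)
```

```text
{'t': 4.125, 'q': array([ 0.42844594,  0.6867785 ,  1.50745283, -0.00189484,  0.93706639,
       -0.73720214]), 'qd': array([-7.88915779e-05, -1.60177544e-03, -2.51641593e-03, -1.61279265e-03,
       -9.59570073e-04,  6.24773563e-04]), 'tau': array([ 1.07716969e-01, -4.71722388e+01, -1.42320237e+01,  6.48983661e-02,
       -1.69158792e-01, -3.36176003e-03]), 'tcp_pos': array([0.52464825, 0.36116053, 0.11089168]), 'tool_rot': array([0.20064304, 0.9796506 , 0.00241807, 0.00460829]), 'force': array([-0.74568812, -0.61667949,  1.33211397]), 'ft_torque': array([-0.13481718,  0.12368585, -0.00756669]), 'finger_gap': 0.1766260666163524}
```

send_rows(
  commands=[
    {"delta_pos":[0,0,0.8],"yaw":0},
    {"delta_pos":[0,0,0.8],"yaw":0},
    {"delta_pos":[0,0,0.8],"yaw":0},
  ],
)

```text
t: 4.5
tcp_pos: [0.5244, 0.3612, 0.1356]
tool_rot: [0.201, 0.98, 0.002, 0.004]
force: [-0.1, -0.1, -0.4]
finger_gap: 0.176
```

send_rows(
  commands=[
    {"delta_pos":[0,0,1],"yaw":0},
    {"delta_pos":[0,0,1],"yaw":0},
    {"delta_pos":[0,0,1],"yaw":0},
    {"delta_pos":[0,0,1.5],"yaw":0},
    {"delta_pos":[0,0,1.5],"yaw":0},
    {"delta_pos":[0,0,1],"yaw":0},
    {"delta_pos":[0,0,0],"yaw":0},
  ],
)

```text
t: 5.38
tcp_pos: [0.5252, 0.3617, 0.2131]
tool_rot: [0.201, 0.98, 0.004, 0.006]
force: [0.3, -0.4, -0.8]
finger_gap: 0.174
```

Run:
```python
from m import *
im=snap('wrist','w4');s=manip.sense();print(s['tcp_pos'],s['tool_rot'],s['force'])
p=s['tcp_pos'];print('tcp',proj('w4',p),'nib',proj('w4',p-[0,0,.102]))
cv2.imwrite('pics/c4.png',np.vstack([cv2.resize(im[130:290,220:430],(788,600))]))
```

```text
[0.52487976 0.36153102 0.21251109] [0.20063894 0.97964462 0.00326426 0.00545614] [-0.05373727 -0.23923439 -0.55362975]
tcp (np.float64(323.56095976288435), np.float64(250.59022471602736)) nib (np.float64(321.7252154652809), np.float64(197.57934833306805))
```

View pics/c4.png

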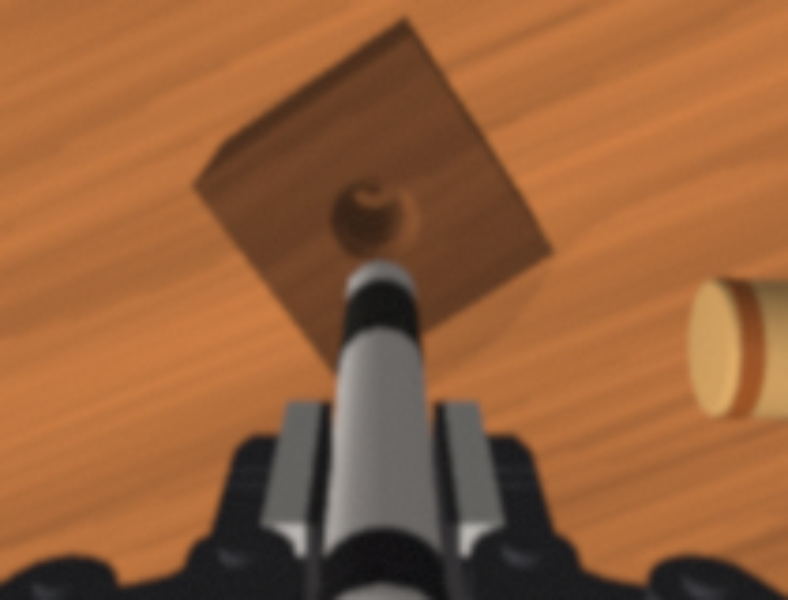

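The pen is held upright and clear of the stand. The sleeve is at crop (380,300) and the open bore at (372,218). Now over to red, with the nib kept well above the tablet.

send_rows(
  commands=[
    {"delta_pos":[0.2,-4.6,0],"yaw":0},
    {"delta_pos":[0.2,-4.6,0],"yaw":0},
    {"delta_pos":[0.2,-4.6,0],"yaw":0},
    {"delta_pos":[0.2,-4.6,0],"yaw":0},
    {"delta_pos":[0.2,-4.6,0],"yaw":0},
    {"delta_pos":[0.2,-4.6,0],"yaw":0},
    {"delta_pos":[0.2,-4.6,0],"yaw":0},
    {"delta_pos":[0.2,-4,0],"yaw":0},
    {"delta_pos":[0,0,0],"yaw":0},
    {"delta_pos":[0,0,0],"yaw":0},
  ],
)

```text
t: 6.68
tcp_pos: [0.5368, -0.0105, 0.2066]
tool_rot: [0.2, 0.98, 0.003, 0.001]
force: [0.2, -0.2, -0.4]
finger_gap: 0.174
```

send_rows(
  commands=[
    {"delta_pos":[0.4,-0.45,-1.5],"yaw":0},
    {"delta_pos":[0,0,-1.5],"yaw":0},
    {"delta_pos":[0,0,-1.5],"yaw":0},
    {"delta_pos":[0,0,-1],"yaw":0},
    {"delta_pos":[0,0,0],"yaw":0},
    {"delta_pos":[0,0,0],"yaw":0},
  ],
)

```text
t: 7.42
tcp_pos: [0.5394, -0.0104, 0.1457]
tool_rot: [0.197, 0.98, 0.003, -0.002]
force: [0.4, 0.1, -1.1]
finger_gap: 0.177
```

Run:
```python
from m import *
im=snap('wrist','w5');s=manip.sense();p=s['tcp_pos'];print(p,s['tool_rot'],s['force'])
a=snap('scene','s5')
n=p-[0,0,.102]
for f in('w5','s5'): print(f,'nib pred',np.round(proj(f,n),1),'red',np.round(proj(f,(.541,-.015,.014)),1),blobs(f,(0,170,120),(6,255,255)))
def k(f,c,w):
  i=cv2.imread('pics/%s.png'%f);u,v=map(int,c);return cv2.resize(i[v-w:v+w,u-w:u+w],(400,400),interpolation=cv2.INTER_CUBIC),(u-w,v-w,400/(2*w))
A,i1=k('w5',proj('w5',n),40);B,i2=k('s5',proj('s5',n),30);print(i1,i2)
cv2.imwrite('pics/c5.png',np.hstack([A,B]))
```

```text
[ 0.53931277 -0.01044201  0.14578168] [ 0.19670334  0.98045602  0.00320217 -0.00188072] [-0.47842955  0.75333136 -1.24458961]
w5 nib pred [322.4 199.6] red [318.8 194.2] [([310, 186, 16, 15, 194], [317.0, 192.9])]
s5 nib pred [313.9 222.6] red [312.7 231.1] [([311, 230, 5, 3, 12], [312.8, 230.9])]
(282, 159, 5.0) (283, 192, 6.666666666666667)
```

View pics/c5.png

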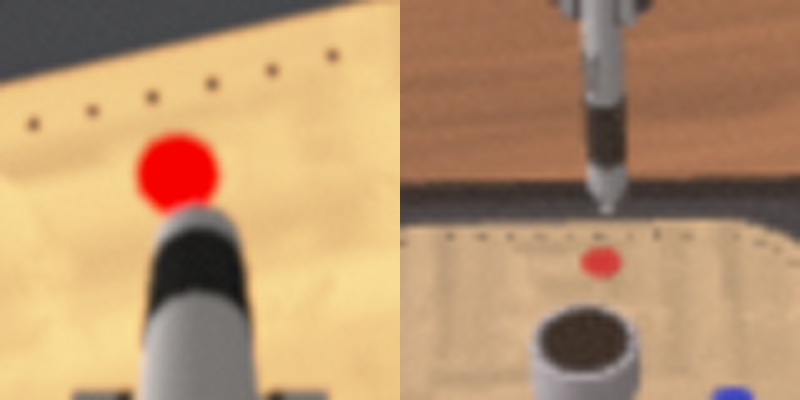

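Scene half: the nib end is at about (313.6,223.3) and the red dot at (312.7,231). Wrist half: the pen tip at crop (197,205) sits just below-right of the red dot at (178,173). So the nib is about TCP + (2,-1.5) mm, and the TCP should go to roughly (0.538,-0.014).

send_rows(
  commands=[
    {"delta_pos":[-0.15,-0.35,-0.5],"yaw":0},
    {"delta_pos":[0,0,-0.7],"yaw":0},
    {"delta_pos":[0,0,-0.6],"yaw":0},
    {"delta_pos":[0,0,0],"yaw":0},
    {"delta_pos":[0,0,0],"yaw":0},
  ],
)

```text
t: 8.15
tcp_pos: [0.5384, -0.0147, 0.1276]
tool_rot: [0.197, 0.98, 0.003, -0.001]
force: [-1.0, 0.1, -1.6]
finger_gap: 0.177
```

send_rows(
  commands=[
    {"delta_pos":[0,0.05,-0.4],"yaw":0},
    {"delta_pos":[0,0,-0.4],"yaw":0},
    {"delta_pos":[0,0,-0.4],"yaw":0},
    {"delta_pos":[0,0,-0.15],"yaw":0},
  ],
)

```text
t: 8.65
tcp_pos: [0.5389, -0.0142, 0.1136]
tool_rot: [0.197, 0.98, 0.003, 0.0]
force: [0.6, -0.6, 1.6]
finger_gap: 0.174
```

send_rows(
  commands=[
    {"delta_pos":[0,0,0],"yaw":0},
    {"delta_pos":[0,0,0],"yaw":0},
    {"delta_pos":[0,0,0],"yaw":0},
    {"delta_pos":[0,0,0],"yaw":0},
  ],
)

```text
t: 9.15
tcp_pos: [0.539, -0.0142, 0.114]
tool_rot: [0.197, 0.98, 0.003, 0.0]
force: [-0.1, -0.3, 1.4]
finger_gap: 0.17
```

Run:
```python
from m import *
f=[]
for _ in range(1):
  s=manip.sense();print(s['tcp_pos'],s['tool_rot'],s['force'],s['tau'].round(2))
a=snap('scene','s6');im=snap('wrist','w6');s=manip.sense();print(s['force'])
def k(f,c,w):
  i=cv2.imread('pics/%s.png'%f);u,v=map(int,c);return cv2.resize(i[v-w:v+w,u-w:u+w],(400,400),interpolation=cv2.INTER_CUBIC)
n=s['tcp_pos']-[0,0,.1];print(proj('s6',n),proj('w6',n))
cv2.imwrite('pics/c6.png',np.hstack([k('w6',proj('w6',n),30),k('s6',proj('s6',n),25)]))
```

```text
[ 0.53898758 -0.01422624  0.1140119 ] [1.96885013e-01 9.80421735e-01 3.07852423e-03 1.89500806e-04] [-0.088315   -0.29168932  1.41124035] [-1.000e-02 -3.988e+01 -1.135e+01  3.000e-02 -9.000e-02 -0.000e+00]
[ 0.38980709 -0.11991127  0.63319474]
(np.float64(312.8017994141162), np.float64(230.6078991036485)) (np.float64(322.4425956489204), np.float64(199.82345503880512))
```

View pics/c6.png

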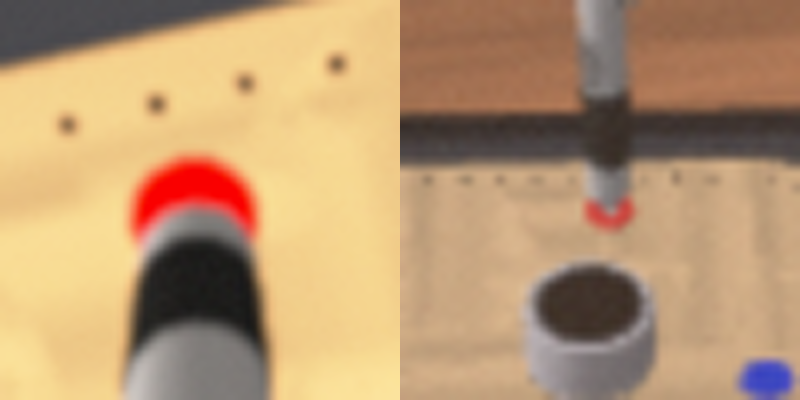

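The wrist half shows the pen's tip centred over the red dot, and the scene half shows the nib inside the red ring. The force has shifted by about +2 N, which is a light contact. Lifting and going to green.

send_rows(
  commands=[
    {"delta_pos":[0,0,1.5],"yaw":0},
    {"delta_pos":[0,0,1.5],"yaw":0},
    {"delta_pos":[0,0,2],"yaw":0},
    {"delta_pos":[0,-2.6,0.5],"yaw":0},
    {"delta_pos":[1.5,-2.6,0],"yaw":0},
    {"delta_pos":[2,-2.6,0],"yaw":0},
    {"delta_pos":[2,-2,0],"yaw":0},
    {"delta_pos":[1.5,0,0],"yaw":0},
    {"delta_pos":[0,0,0],"yaw":0},
    {"delta_pos":[0,0,0],"yaw":0},
  ],
)

```text
t: 10.5
tcp_pos: [0.611, -0.1153, 0.1811]
tool_rot: [0.196, 0.981, 0.002, 0.004]
force: [-1.0, 0.8, -0.7]
finger_gap: 0.173
```

send_rows(
  commands=[
    {"delta_pos":[0.4,-0.3,-1.5],"yaw":0},
    {"delta_pos":[0,0,-1.5],"yaw":0},
    {"delta_pos":[0,0,-1.2],"yaw":0},
    {"delta_pos":[0,0,-0.6],"yaw":0},
    {"delta_pos":[0,0,0],"yaw":0},
    {"delta_pos":[0,0,0],"yaw":0},
  ],
)

```text
t: 11.25
tcp_pos: [0.6126, -0.117, 0.1286]
tool_rot: [0.196, 0.981, 0.003, 0.002]
force: [0.3, 0.1, -1.3]
finger_gap: 0.174
```

```bash
cat > chk.py <<'E'
import sys
from m import *
fn,lo,hi,x,y=sys.argv[1],eval(sys.argv[2]),eval(sys.argv[3]),float(sys.argv[4]),float(sys.argv[5])
snap('scene','s'+fn);im=snap('wrist','w'+fn);s=manip.sense();p=s['tcp_pos'];q=R.from_quat(s['tool_rot']);print(p,s['tool_rot'],s['force'])
# at red contact: nib offset from TCP in tool frame -> nib now
print('tool z',q.apply([0,0,1]).round(4))
n=p-[0,0,.102]
print('nib pred s',np.round(proj('s'+fn,n),1),'w',np.round(proj('w'+fn,n),1))
for f in('w'+fn,'s'+fn):
  for st,c in blobs(f,lo,hi):
    g=onz(f,*c,.014)
    if abs(g[0]-x)<.03 and abs(g[1]-y)<.03: print(f,st,c,g.round(4))
def k(f,c,w):
  i=cv2.imread('pics/%s.png'%f);u,v=map(int,c);return cv2.resize(i[v-w:v+w,u-w:u+w],(400,400),interpolation=cv2.INTER_CUBIC)
cv2.imwrite('pics/c%s.png'%fn,np.hstack([k('w'+fn,proj('w'+fn,n),30),k('s'+fn,proj('s'+fn,n),25)]))
E
python3 chk.py 7 '(45,100,40)' '(85,255,255)' .617 -.119
```

```text
[ 0.61269792 -0.11707549  0.12881878] [0.19581844 0.98063422 0.00269429 0.00210036] [ 0.50300333  1.04799092 -0.59219508]
tool z [ 0.0052  0.0045 -1.    ]
nib pred s [278.4 251. ] w [322.4 199. ]
w7 [312, 192, 17, 12, 134] [319.6, 196.7] [ 0.6133 -0.1201  0.014 ]
s7 [276, 254, 6, 4, 19] [278.2, 255.5] [ 0.6162 -0.119   0.014 ]
```

Run:
```python
from m import *
a=blobs('w6',(0,170,120),(6,255,255));print(a)
u,v,w,h,_=a[0][0];c=(u+w/2-.5,v+w*.48-.5);print(c,onz('w6',*c,.014)-[.539,-.0142,0])
for st,cc in blobs('w7',(45,100,40),(85,255,255)):
  if st[4]>100:
    u,v,w,h,_=st;c=(u+w/2-.5,v+w*.48-.5);print(c,onz('w7',*c,.014)-[.6127,-.1171,0])
```

```text
[([312, 193, 18, 11, 118], [320.6, 197.3])]
(320.5, 201.14) [ 0.00046608 -0.00219291  0.014     ]
(320.0, 199.66) [ 0.00351623 -0.00385261  0.014     ]
```

Two independent estimates agree on a correction of +2.5 and -1.6 mm.

send_rows(
  commands=[
    {"delta_pos":[0.25,-0.15,0],"yaw":0},
    {"delta_pos":[0,0,0],"yaw":0},
    {"delta_pos":[0,0,0],"yaw":0},
  ],
)

```text
t: 11.72
tcp_pos: [0.6161, -0.119, 0.1299]
tool_rot: [0.196, 0.981, 0.002, 0.003]
force: [-0.4, -0.0, -0.9]
finger_gap: 0.17
```

send_rows(
  commands=[
    {"delta_pos":[-0.05,0,-0.5],"yaw":0},
    {"delta_pos":[0,0,-0.5],"yaw":0},
    {"delta_pos":[0,0,-0.45],"yaw":0},
    {"delta_pos":[0,0,-0.1],"yaw":0},
  ],
)

```text
t: 12.22
tcp_pos: [0.6157, -0.119, 0.1135]
tool_rot: [0.196, 0.981, 0.002, 0.004]
force: [0.0, 0.3, 1.5]
finger_gap: 0.17
```

send_rows(
  commands=[
    {"delta_pos":[0,0,0],"yaw":0},
    {"delta_pos":[0,0,0],"yaw":0},
    {"delta_pos":[0,0,0],"yaw":0},
    {"delta_pos":[0,0,0],"yaw":0},
  ],
)

```text
t: 12.72
tcp_pos: [0.6159, -0.1191, 0.114]
tool_rot: [0.196, 0.981, 0.002, 0.004]
force: [0.1, 0.5, 0.4]
finger_gap: 0.175
```

```bash
python3 chk.py 8 '(45,100,40)' '(85,255,255)' .617 -.119
```

```text
[ 0.6158819  -0.11909165  0.11401161] [0.19580731 0.98063245 0.00237332 0.0037237 ] [-0.51173339 -0.10408286  1.10247234]
tool z [ 0.0082  0.0032 -1.    ]
nib pred s [278.2 256. ] w [322.4 198.4]
w8 [312, 191, 18, 13, 145] [320.3, 196.7] [ 0.613 -0.12   0.014]
```

View pics/c8.png

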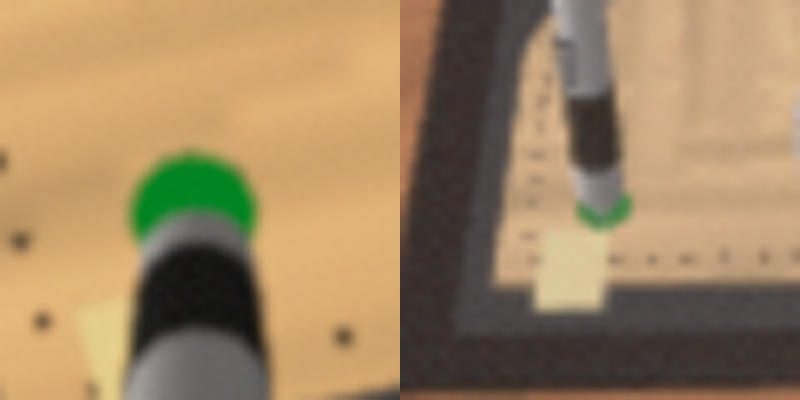

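Green contact is centred in both halves, with the nib inside the dot. Lifting high over the weight to blue.

send_rows(
  commands=[
    {"delta_pos":[0,0,1.5],"yaw":0},
    {"delta_pos":[0,0,2],"yaw":0},
    {"delta_pos":[0,0,2.2],"yaw":0},
    {"delta_pos":[0.2,3,0.5],"yaw":0},
    {"delta_pos":[0.2,3,0],"yaw":0},
    {"delta_pos":[0.2,3,0],"yaw":0},
    {"delta_pos":[0.2,3,0],"yaw":0},
    {"delta_pos":[0.2,1.7,0],"yaw":0},
    {"delta_pos":[0,0,0],"yaw":0},
    {"delta_pos":[0,0,0],"yaw":0},
  ],
)

```text
t: 14.08
tcp_pos: [0.6275, 0.0197, 0.1852]
tool_rot: [0.197, 0.98, 0.002, 0.007]
force: [-0.3, -0.1, -1.1]
finger_gap: 0.175
```

send_rows(
  commands=[
    {"delta_pos":[0.1,0.3,-1.5],"yaw":0},
    {"delta_pos":[0,0,-1.5],"yaw":0},
    {"delta_pos":[0,0,-1.5],"yaw":0},
    {"delta_pos":[0,0,-0.7],"yaw":0},
    {"delta_pos":[0,0,0],"yaw":0},
    {"delta_pos":[0,0,0],"yaw":0},
  ],
)

```text
t: 14.82
tcp_pos: [0.6275, 0.0199, 0.1276]
tool_rot: [0.199, 0.98, 0.001, 0.006]
force: [-0.2, 0.3, -0.9]
finger_gap: 0.171
```

```bash
python3 chk.py 9 '(105,150,80)' '(130,255,255)' .6315 .0232;  python3 - <<'E'
from m import *
p=manip.sense()['tcp_pos']
for st,cc in blobs('w9',(105,150,80),(130,255,255)):
  if st[4]>100 and 290<cc[0]<350:
    u,v,w,h,_=st;c=(u+w/2-.5,v+w*.48-.5);print(c,onz('w9',*c,.014)-p-[.0005,-.0022,0])
E
```

```text
[0.62767916 0.01993362 0.12794916] [0.19854995 0.98007191 0.00135284 0.00592807] [-0.69148586 -0.70744348 -0.89712388]
tool z [ 1.220e-02  3.000e-04 -9.999e-01]
nib pred s [331. 248.] w [322.6 198.2]
w9 [317, 189, 17, 14, 171] [325.4, 195.1] [0.6294 0.0223 0.014 ]
s9 [331, 251, 4, 3, 12] [332.5, 252.0] [0.6311 0.0232 0.014 ]
(325.0, 196.66) [ 0.00254616  0.00354981 -0.11394916]
```

send_rows(
  commands=[
    {"delta_pos":[0.12,0.38,0],"yaw":0},
    {"delta_pos":[0,0,0],"yaw":0},
    {"delta_pos":[0,0,0],"yaw":0},
  ],
)

```text
t: 15.3
tcp_pos: [0.6297, 0.0242, 0.1292]
tool_rot: [0.198, 0.98, 0.001, 0.007]
force: [0.5, -0.2, -0.1]
finger_gap: 0.175
```

Target (0.6288,0.0238); within 1 mm.

send_rows(
  commands=[
    {"delta_pos":[-0.08,-0.03,-0.5],"yaw":0},
    {"delta_pos":[0,0,-0.5],"yaw":0},
    {"delta_pos":[0,0,-0.4],"yaw":0},
    {"delta_pos":[0,0,-0.1],"yaw":0},
  ],
)

```text
t: 15.8
tcp_pos: [0.6291, 0.0238, 0.1134]
tool_rot: [0.198, 0.98, 0.001, 0.007]
force: [0.2, -0.3, -0.1]
finger_gap: 0.173
```

send_rows(
  commands=[
    {"delta_pos":[0,0,0],"yaw":0},
    {"delta_pos":[0,0,0],"yaw":0},
    {"delta_pos":[0,0,0],"yaw":0},
    {"delta_pos":[0,0,0],"yaw":0},
  ],
)

```text
t: 16.3
tcp_pos: [0.6292, 0.0238, 0.1139]
tool_rot: [0.198, 0.98, 0.002, 0.008]
force: [-0.1, 0.3, 1.1]
finger_gap: 0.173
```

```bash
python3 chk.py 10 '(105,150,80)' '(130,255,255)' .6315 .0232
```

```text
[0.6292137  0.02378158 0.11384372] [0.19840687 0.98008867 0.00150566 0.00765807] [ 0.3424006   0.67570068 -0.17613569]
tool z [ 1.560e-02 -1.000e-04 -9.999e-01]
nib pred s [332.6 252. ] w [322.4 197.5]
w10 [312, 193, 18, 10, 117] [320.7, 197.1] [0.6275 0.0227 0.014 ]
```

View pics/c10.png

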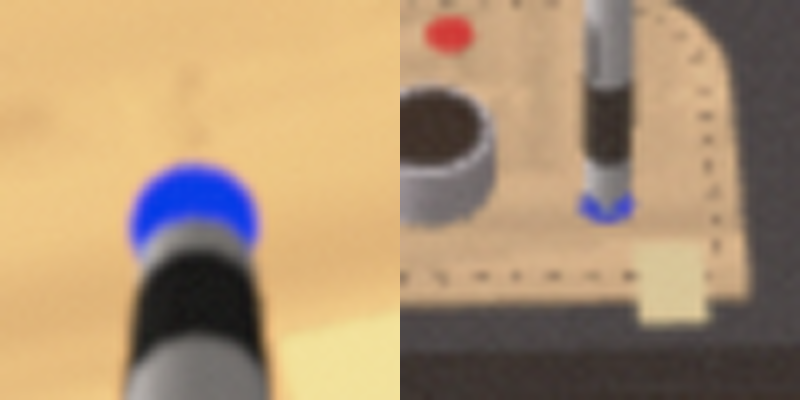

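The nib is inside the blue dot in both halves, at the same height as the other two contacts. The force averages about +1.2 N over the free reading. Lifting and returning to the stand.

send_rows(
  commands=[
    {"delta_pos":[0,0,1.5],"yaw":0},
    {"delta_pos":[0,0,3],"yaw":0},
    {"delta_pos":[0,0,3],"yaw":0},
    {"delta_pos":[-1.3,4,2.5],"yaw":0},
    {"delta_pos":[-1.3,4.4,0],"yaw":0},
    {"delta_pos":[-1.3,4.4,0],"yaw":0},
    {"delta_pos":[-1.3,4.4,0],"yaw":0},
    {"delta_pos":[-1.3,4.4,0],"yaw":0},
    {"delta_pos":[-1.3,4.4,0],"yaw":0},
    {"delta_pos":[-1.2,3,0],"yaw":0},
  ],
)

```text
t: 17.65
tcp_pos: [0.5387, 0.3192, 0.2261]
tool_rot: [0.202, 0.979, 0.003, 0.013]
force: [-0.2, -0.6, -0.3]
finger_gap: 0.178
```

send_rows(
  commands=[
    {"delta_pos":[0,0,0],"yaw":0},
    {"delta_pos":[0,0,0],"yaw":0},
  ],
)

```text
t: 17.9
tcp_pos: [0.5377, 0.3211, 0.2275]
tool_rot: [0.2, 0.98, 0.004, 0.014]
force: [0.6, 0.5, -0.9]
finger_gap: 0.175
```

send_rows(
  commands=[
    {"delta_pos":[-0.5,1.3,0],"yaw":0},
    {"delta_pos":[-0.5,1.3,0],"yaw":0},
    {"delta_pos":[-0.5,1.2,0],"yaw":0},
    {"delta_pos":[0,0,0],"yaw":0},
    {"delta_pos":[0,0,0],"yaw":0},
  ],
)

```text
t: 18.52
tcp_pos: [0.5229, 0.3594, 0.2278]
tool_rot: [0.201, 0.979, 0.003, 0.014]
force: [-0.1, 0.2, -0.9]
finger_gap: 0.175
```

```bash
python3 -c "
from m import *
s=manip.sense();print(s['tcp_pos'],s['tool_rot'],R.from_quat(s['tool_rot']).apply([0,0,1]))"
```

```text
[0.52293697 0.35944164 0.22776033] [0.2012587  0.97943601 0.00338879 0.01373154] [ 0.02826239  0.00111102 -0.99959992]
```

send_rows(
  commands=[
    {"delta_pos":[0,0.15,-1],"yaw":0},
    {"delta_pos":[0,0,-1],"yaw":0},
    {"delta_pos":[0,0,-1],"yaw":0},
    {"delta_pos":[0,0,-1],"yaw":0},
    {"delta_pos":[0,0,-0.5],"yaw":0},
    {"delta_pos":[0,0,0],"yaw":0},
    {"delta_pos":[0,0,0],"yaw":0},
  ],
)

```text
t: 19.4
tcp_pos: [0.5229, 0.3597, 0.1783]
tool_rot: [0.202, 0.979, 0.002, 0.013]
force: [0.2, -0.2, -0.7]
finger_gap: 0.177
```

```bash
python3 -c "
from m import *
s=manip.sense();print(s['tcp_pos'],s['tool_rot'],R.from_quat(s['tool_rot']).apply([0,0,1]))"
```

```text
[0.52285891 0.3597033  0.17825866] [0.20196687 0.97930535 0.00247144 0.01281795] [ 2.61036703e-02 -3.37022617e-04 -9.99659184e-01]
```

send_rows(
  commands=[
    {"delta_pos":[0,0.17,0],"yaw":0},
    {"delta_pos":[0,0,0],"yaw":0},
    {"delta_pos":[0,0,-0.6],"yaw":0},
    {"delta_pos":[0,0,-0.6],"yaw":0},
    {"delta_pos":[0,0,-0.6],"yaw":0},
    {"delta_pos":[0,0,0],"yaw":0},
  ],
)

```text
t: 20.15
tcp_pos: [0.5231, 0.3618, 0.1598]
tool_rot: [0.202, 0.979, 0.003, 0.013]
force: [-0.4, 0.5, -1.4]
finger_gap: 0.179
```

Nib is in the mouth with no contact force. Lowering on.

send_rows(
  commands=[
    {"delta_pos":[0,-0.05,-0.7],"yaw":0},
    {"delta_pos":[0,0,-0.7],"yaw":0},
    {"delta_pos":[0,0,-0.7],"yaw":0},
    {"delta_pos":[0,0,0],"yaw":0},
  ],
)

```text
t: 20.65
tcp_pos: [0.523, 0.3611, 0.1369]
tool_rot: [0.202, 0.979, 0.003, 0.013]
force: [0.6, -0.2, -0.5]
finger_gap: 0.172
```

send_rows(
  commands=[
    {"delta_pos":[0.03,0,-0.7],"yaw":0},
    {"delta_pos":[0,0,-0.7],"yaw":0},
    {"delta_pos":[0,0,-0.7],"yaw":0},
    {"delta_pos":[0,0,-0.3],"yaw":0},
    {"delta_pos":[0,0,0],"yaw":0},
  ],
)

```text
t: 21.28
tcp_pos: [0.5238, 0.3612, 0.1114]
tool_rot: [0.202, 0.979, 0.003, 0.014]
force: [0.9, 0.0, -0.4]
finger_gap: 0.172
```

send_rows(
  commands=[
    {"delta_pos":[0,0,0],"yaw":0},
    {"delta_pos":[0,0,0],"yaw":0},
    {"delta_pos":[0,0,0],"yaw":0},
    {"delta_pos":[0,0,0],"yaw":0},
    {"delta_pos":[0,0,0],"yaw":0},
    {"delta_pos":[0,0,0],"yaw":0},
  ],
  grip=-1,
)

```text
t: 22.02
tcp_pos: [0.5243, 0.3616, 0.1125]
tool_rot: [0.202, 0.979, 0.004, 0.014]
force: [0.9, 0.3, 0.4]
finger_gap: 0.999
```

send_rows(
  commands=[
    {"delta_pos":[0,0,2],"yaw":0},
    {"delta_pos":[0,0,3],"yaw":0},
    {"delta_pos":[0,0,3],"yaw":0},
    {"delta_pos":[0,0,2],"yaw":0},
    {"delta_pos":[0,0,0],"yaw":0},
  ],
)

```text
t: 22.65
tcp_pos: [0.5233, 0.3611, 0.2144]
tool_rot: [0.202, 0.979, 0.003, 0.013]
force: [-0.1, -0.4, 0.1]
finger_gap: 1.001
```

Run:
```python
from m import *
im=snap('wrist','w11');a=snap('scene','s11');s=manip.sense();print(s['tcp_pos'],s['tool_rot'])
s0=cv2.imread('pics/s0.png')
for f,i in(('s0',s0),('s11',a)):
  g=cv2.cvtColor(i,cv2.COLOR_BGR2HSV)[160:205,425:465]
  m=((g[...,1]<70)&(g[...,2]>110)).astype(np.uint8);n,l,st,c=cv2.connectedComponentsWithStats(m);print(f,st[1:].tolist(),c[1:].round(1).tolist())
# treadle relook crop (before): not yet
```

```text
[0.52199494 0.3604511  0.21217957] [0.20197077 0.97932259 0.00152268 0.01152215]
s0 [[18, 9, 6, 5, 23], [13, 16, 10, 22, 125]] [[20.7, 11.0], [17.4, 27.1]]
s11 [[18, 8, 6, 4, 21], [13, 15, 10, 23, 127]] [[20.6, 9.7], [17.4, 26.2]]
```

The pen is back in its stand: the scene view shows its top within about 1 px of where it started. Now to the far foot switch, with the gripper shut.

send_rows(
  commands=[
    {"delta_pos":[0,-4,0],"yaw":0},
    {"delta_pos":[0.1,-5.4,0],"yaw":0},
    {"delta_pos":[0.1,-5.4,0],"yaw":0},
    {"delta_pos":[0.2,-5.4,0],"yaw":0},
    {"delta_pos":[0.2,-5.4,0],"yaw":0},
    {"delta_pos":[0.2,-5.4,0],"yaw":0},
    {"delta_pos":[0.2,-5.4,0],"yaw":0},
    {"delta_pos":[0.2,-5.4,0],"yaw":0},
    {"delta_pos":[0.2,-5.4,0],"yaw":0},
    {"delta_pos":[0.2,-5.4,0],"yaw":0},
  ],
  grip=1,
)

```text
t: 24.0
tcp_pos: [0.5288, -0.1768, 0.1976]
tool_rot: [0.198, 0.98, 0.001, 0.0]
force: [0.9, 0.1, 0.1]
finger_gap: -0.004
```

send_rows(
  commands=[
    {"delta_pos":[0.2,-5.3,0],"yaw":0},
    {"delta_pos":[0.2,-5.3,0],"yaw":0},
    {"delta_pos":[0.2,-5,0],"yaw":0},
    {"delta_pos":[0.2,-2.3,0],"yaw":0},
    {"delta_pos":[0,0,0],"yaw":0},
    {"delta_pos":[0,0,0],"yaw":0},
  ],
)

```text
t: 24.75
tcp_pos: [0.5315, -0.3626, 0.1873]
tool_rot: [0.201, 0.979, 0.005, -0.007]
force: [-0.5, 0.0, -0.5]
finger_gap: 0.001
```

Run:
```python
from m import *
im=snap('wrist','w12');s=manip.sense();print(s['tcp_pos'],s['tool_rot'],s['force'])
pad=np.array((.541,-.369,.057));print('pad',proj('w12',pad),'hinge',proj('w12',(.431,-.35,.03)),'free',proj('w12',(.573,-.3745,.063)))
for p in((.541,-.369,.057),(.431,-.35,.03),(.573,-.3745,.063)):
  cv2.circle(im,tuple(int(round(x)) for x in proj('w12',p)),3,(255,0,255),1)
cv2.imwrite('pics/c12.png',im)
```

```text
[ 0.53158397 -0.36238014  0.18733777] [ 0.20119826  0.97951315  0.00515837 -0.00682909] [ 0.44599687 -0.72504089  0.30092098]
pad (np.float64(319.8725839186145), np.float64(203.17643945531796)) hinge (np.float64(294.34731834371127), np.float64(94.5835006864857)) free (np.float64(327.1089683806817), np.float64(233.3451491532822))
```

View pics/c12.png

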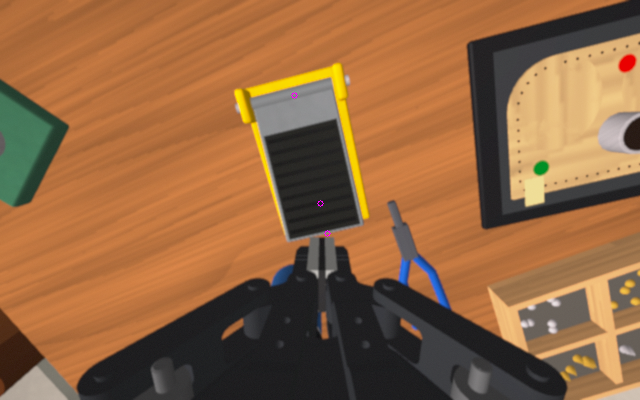

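The wrist view shows the treadle's hinge at (293,93) and its free edge at (324,231), so the pad point projected at (320,203) sits rightly on the ribs. The blue tumbler is behind, about 15 cm away. Lowering.

send_rows(
  commands=[
    {"delta_pos":[0.8,-0.65,-2],"yaw":0},
    {"delta_pos":[0,0,-3],"yaw":0},
    {"delta_pos":[0,0,-3],"yaw":0},
    {"delta_pos":[0,0,-2],"yaw":0},
    {"delta_pos":[0,0,-0.5],"yaw":0},
    {"delta_pos":[0,0,0],"yaw":0},
  ],
)

```text
t: 25.55
tcp_pos: [0.5421, -0.3626, 0.0748]
tool_rot: [0.197, 0.98, 0.006, -0.008]
force: [-0.3, 0.1, 0.5]
finger_gap: -0.004
```

send_rows(
  commands=[
    {"delta_pos":[-0.1,-0.6,-0.4],"yaw":0},
    {"delta_pos":[0,0,-0.8],"yaw":0},
    {"delta_pos":[0,0,-0.8],"yaw":0},
    {"delta_pos":[0,0,-0.8],"yaw":0},
    {"delta_pos":[0,0,-0.7],"yaw":0},
  ],
)

```text
t: 26.18
tcp_pos: [0.5452, -0.3705, 0.0434]
tool_rot: [0.198, 0.98, 0.005, -0.002]
force: [-1.3, 1.8, 7.2]
finger_gap: 0.006
```

send_rows(
  commands=[
    {"delta_pos":[0,0,-0.6],"yaw":0},
    {"delta_pos":[0,0,-0.6],"yaw":0},
    {"delta_pos":[0,0,-0.3],"yaw":0},
  ],
)

```text
t: 26.55
tcp_pos: [0.5459, -0.3706, 0.0338]
tool_rot: [0.198, 0.98, 0.004, -0.002]
force: [-5.2, 4.0, 22.6]
finger_gap: -0.002
```

At the stop (z = 0.034, 22 N). Holding with a small downward push.

send_rows(
  commands=[
    {"delta_pos":[0,0,-0.2],"yaw":0},
    {"delta_pos":[0,0,-0.2],"yaw":0},
    {"delta_pos":[0,0,-0.2],"yaw":0},
    {"delta_pos":[0,0,-0.2],"yaw":0},
  ],
)

```text
t: 27.05
tcp_pos: [0.5459, -0.3706, 0.034]
tool_rot: [0.197, 0.98, 0.004, -0.001]
force: [-2.4, 1.9, 12.4]
finger_gap: 0.001
```

send_rows(
  commands=[
    {"delta_pos":[0,0,1],"yaw":0},
    {"delta_pos":[0,0,1.5],"yaw":0},
    {"delta_pos":[0,0,2],"yaw":0},
    {"delta_pos":[0,0,3],"yaw":0},
    {"delta_pos":[0,0,3],"yaw":0},
    {"delta_pos":[0,0,2],"yaw":0},
    {"delta_pos":[0,0,0],"yaw":0},
    {"delta_pos":[0,0,0],"yaw":0},
  ],
)

```text
t: 28.05
tcp_pos: [0.5436, -0.3704, 0.1624]
tool_rot: [0.197, 0.98, 0.003, -0.003]
force: [-0.7, -0.1, -0.1]
finger_gap: -0.0
```

Run:
```python
from m import *
s=manip.sense();print(s['t'],s['tcp_pos'],s['force'])
a=snap('scene','s13');snap('top','t13');b=cv2.imread('pics/s0.png');t0=cv2.imread('pics/t0.png');t=cv2.imread('pics/t13.png')
d=cv2.absdiff(a,b).max(2)
n,l,st,c=cv2.connectedComponentsWithStats((d>45).astype(np.uint8))
print([x.tolist() for x in st[1:] if x[4]>4])
d=cv2.absdiff(t,t0).max(2)
n,l,st,c=cv2.connectedComponentsWithStats((d>45).astype(np.uint8))
print([x.tolist() for x in st[1:] if x[4]>4])
cv2.imwrite('pics/c13.png',a)
```

```text
28.05 [ 0.54356935 -0.37040262  0.16242127] [-0.7493162  -0.05787032 -0.05304538]
[[158, 0, 32, 24, 373], [319, 0, 4, 2, 6], [470, 0, 16, 10, 78], [500, 0, 16, 24, 166], [272, 2, 24, 17, 245], [468, 12, 34, 67, 753], [94, 18, 106, 191, 6540], [189, 18, 5, 8, 13], [344, 29, 5, 5, 16], [190, 32, 4, 3, 6], [496, 33, 5, 3, 7], [337, 35, 16, 17, 155], [262, 52, 9, 6, 33], [258, 58, 14, 11, 101], [290, 62, 27, 23, 259], [266, 69, 19, 30, 207], [91, 70, 9, 20, 77], [492, 71, 15, 25, 111], [306, 82, 50, 24, 781], [360, 82, 4, 15, 39], [459, 82, 6, 11, 24], [121, 111, 4, 3, 7], [444, 168, 5, 3, 8], [443, 172, 5, 2, 9], [442, 175, 4, 3, 7]]
[[241, 146, 263, 244, 16229], [432, 184, 14, 10, 73], [200, 197, 4, 2, 7], [198, 200, 5, 4, 13], [431, 201, 13, 16, 91], [400, 261, 21, 18, 175], [426, 269, 3, 3, 6], [37, 278, 151, 122, 8175], [343, 349, 21, 31, 145], [301, 351, 17, 22, 153], [326, 358, 22, 19, 58], [307, 361, 16, 16, 87], [350, 385, 18, 15, 168], [294, 392, 10, 8, 58]]
```

Run:
```python
from m import *
def cen(f,x0,y0,x1,y1):
  g=cv2.cvtColor(cv2.imread('pics/%s.png'%f),cv2.COLOR_BGR2HSV)[y0:y1,x0:x1]
  w=(g[...,2].astype(float)-100).clip(0)*(g[...,1]<90)
  Y,X=np.mgrid[y0:y1,x0:x1];return np.array([(w*X).sum()/w.sum(),(w*Y).sum()/w.sum()])
a,b=cen('t0',196,195,205,205),cen('t13',196,195,205,205)
c,d=cen('s0',441,166,452,175),cen('s13',441,166,452,175)
print(a,b,c,d)
P=np.array((.5235,.3605,.161));J=lambda f:np.array([(np.array(proj(f,P+e))-proj(f,P))/.001 for e in np.eye(3)*.001]).T
A=np.vstack([J('t0'),J('s0')]);print(np.linalg.lstsq(A,np.r_[b-a,d-c],rcond=None)[0])
```

```text
[200.99216301 199.20689655] [200.62773029 200.53941121] [445.76323676 170.63136863] [445.28995434 169.61757991]
[-0.00416906  0.00070447  0.00053623]
```

```bash
python3 -c "
from station import manip
print(manip.sign_off())"
```

```text
the job is handed in; nothing more can be done
None
```

The job is handed in, at about 28 s on the robot's clock. The pen touched red, then green, then blue; it went back in its stand, and the far foot switch's treadle was pressed and released.

- **Dots:** in the close-ups at each contact, the nib was inside the dot and near its middle. It rested about 0.6–0.7 s on each, pressed in about 2 mm by the arm's height. The force readings are noisy (about ±0.7 N). They rose about 2 N over the free reading on red and green, but only about 1.2 N on blue, so blue is the least certain contact by force.
- **Upright:** the gripper tilted slightly during the moves. The pen was within about 1° of upright at each dot and reached about 1.6° only on the way back to the stand.
- **Pen in stand:** its height matches the start to within 1 mm. The top leans about 4 mm the other way, which is within the play of the bore.
- **Treadle:** it reached its stop at z = 0.034 m, with a reading of 22 N on arrival and 12 N at the end of the hold of about 0.5 s. The final scene picture shows it up again, with no change from the start.
- **Other things:** before-and-after pictures show no movement of the weight, spool, pliers, mallet or tumbler, though the arm hid part of the top view. The arm ended clear of everything.
- **Refused call:** the first move call was refused for missing yaw entries, so nothing moved.

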